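# Pack the batch samples in order

## Task

Pack today's four batch samples for the lab: move the jars from the stainless rack into the wells of the white foam transport insert, one jar standing upright at the bottom of each well, in the same left-to-right order (as seen from the robot) that they have in the steel rack, because their order says which batch they came from. Set them down without dropping or tipping any, and leave the label roll, the check weight and the thermometer alone.

Things in the scene. Friction and masses are not known exactly. Their poses are not given: they have to be found in the camera images.
- jar_red: Loose sample jar, upright: round white jar 40 mm in diameter and 60 mm high with a round red screw cap, 44 mm in diameter, from 60 to 77 mm above the underside (total height 77 mm). 80 to 150 g. Origin: centre of its underside; z up along its axis; yaw means nothing. Starts in one of the bays of the steel rack.
- jar_yellow: Loose sample jar, upright: round white jar 40 mm in diameter and 60 mm high with a round yellow screw cap, 44 mm in diameter, from 60 to 77 mm above the underside (total height 77 mm). 80 to 150 g. Origin: centre of its underside; z up along its axis; yaw means nothing. Starts in one of the bays of the steel rack.
- jar_green: Loose sample jar, upright: round white jar 40 mm in diameter and 60 mm high with a round green screw cap, 44 mm in diameter, from 60 to 77 mm above the underside (total height 77 mm). 80 to 150 g. Origin: centre of its underside; z up along its axis; yaw means nothing. Starts in one of the bays of the steel rack.
- jar_blue: Loose sample jar, upright: round white jar 40 mm in diameter and 60 mm high with a round blue screw cap, 44 mm in diameter, from 60 to 77 mm above the underside (total height 77 mm). 80 to 150 g. Origin: centre of its underside; z up along its axis; yaw means nothing. Starts in one of the bays of the steel rack.
- steel_rack: Stainless rack, fixed, 300 (its y) x 88 mm (x). Origin: centre of underside; y along the row, to the robot's left at yaw 0 (yaw within 0.2). Four bays at y = -108, -36, 36, 108 mm, x = 0; jars stand within 4 mm of these on its 4 mm base plate. Long rails at x = +-40, cross bars at y = -72, 0, 72 (tops at 33 mm); end plates 38 mm high. Left or right of the robot, the insert on the other side.
- foam_insert: White foam insert in a shallow cardboard tray, fixed, 308 (its y) x 96 mm (x), top 40 mm above the table. Origin: centre of underside; y along the row, to the robot's left at yaw 0 (yaw within 0.2); z up. Four round wells, 59 mm wide, 3 mm chamfer, at y = -108, -36, 36, 108 mm, x = 0, 28 mm deep (floor 12 mm above the table). All empty at the start.
- label_roll: Loose roll of blank paper labels standing on end, 72 mm in diameter, 38 mm bore, 45 mm high. Origin: centre of its underside. Leave it.
- check_weight: Loose steel check weight with a knob, 44 mm in diameter, 73 mm high, 500 g. Origin: centre of its underside. Leave it.
- thermometer: Loose black probe thermometer lying to the left of the racks, body 24 x 140 x 18 mm along its y, with a thin steel probe 70 mm long beyond its -y end. Origin: centre of the body's underside. Leave it.

How it is judged:
At the end, for the whole second after the job is handed in: Each jar stands in its own well of the insert, within 13 mm of the well's centre and 6 mm of its floor, upright to 0.12 rad, released, at rest; left-to-right order as it was in the steel rack (seen by all four having been carried equally far, to within 50 mm) (x of jar_red in the frame of foam_insert between -0.013 and 0.013 m and z of jar_red in the frame of foam_insert between 0.006 and 0.018 m and (y of jar_red in the frame of foam_insert between -0.121 and -0.095 m or y of jar_red in the frame of foam_insert between -0.049 and -0.023 m or y of jar_red in the frame of foam_insert between 0.023 and 0.049 m or y of jar_red in the frame of foam_insert between 0.095 and 0.121 m) and angle between each of jar_red, jar_yellow, jar_green, jar_blue's own z axis and vertical below 0.12 rad and linear speed of each of jar_red, jar_yellow, jar_green, jar_blue below 0.02 m/s and contact force between each of jar_red, jar_yellow, jar_green, jar_blue and the fingers below 0.05 N and x of jar_yellow in the frame of foam_insert between -0.013 and 0.013 m and z of jar_yellow in the frame of foam_insert between 0.006 and 0.018 m and (y of jar_yellow in the frame of foam_insert between -0.121 and -0.095 m or y of jar_yellow in the frame of foam_insert between -0.049 and -0.023 m or y of jar_yellow in the frame of foam_insert between 0.023 and 0.049 m or y of jar_yellow in the frame of foam_insert between 0.095 and 0.121 m) and x of jar_green in the frame of foam_insert between -0.013 and 0.013 m and z of jar_green in the frame of foam_insert between 0.006 and 0.018 m and (y of jar_green in the frame of foam_insert between -0.121 and -0.095 m or y of jar_green in the frame of foam_insert between -0.049 and -0.023 m or y of jar_green in the frame of foam_insert between 0.023 and 0.049 m or y of jar_green in the frame of foam_insert between 0.095 and 0.121 m) and x of jar_blue in the frame of foam_insert between -0.013 and 0.013 m and z of jar_blue in the frame of foam_insert between 0.006 and 0.018 m and (y of jar_blue in the frame of foam_insert between -0.121 and -0.095 m or y of jar_blue in the frame of foam_insert between -0.049 and -0.023 m or y of jar_blue in the frame of foam_insert between 0.023 and 0.049 m or y of jar_blue in the frame of foam_insert between 0.095 and 0.121 m) and ((distance of jar_red from where it was at the start of the episode between 0.28 and 0.38 m and distance of jar_yellow from where it was at the start of the episode between 0.28 and 0.38 m and distance of jar_green from where it was at the start of the episode between 0.28 and 0.38 m and distance of jar_blue from where it was at the start of the episode between 0.28 and 0.38 m) or (distance of jar_red from where it was at the start of the episode between 0.33 and 0.43 m and distance of jar_yellow from where it was at the start of the episode between 0.33 and 0.43 m and distance of jar_green from where it was at the start of the episode between 0.33 and 0.43 m and distance of jar_blue from where it was at the start of the episode between 0.33 and 0.43 m) or (distance of jar_red from where it was at the start of the episode between 0.38 and 0.48 m and distance of jar_yellow from where it was at the start of the episode between 0.38 and 0.48 m and distance of jar_green from where it was at the start of the episode between 0.38 and 0.48 m and distance of jar_blue from where it was at the start of the episode between 0.38 and 0.48 m) or (distance of jar_red from where it was at the start of the episode between 0.43 and 0.53 m and distance of jar_yellow from where it was at the start of the episode between 0.43 and 0.53 m and distance of jar_green from where it was at the start of the episode between 0.43 and 0.53 m and distance of jar_blue from where it was at the start of the episode between 0.43 and 0.53 m))); the robot touches nothing.
It fails at once if a jar is tipped over (angle between any of jar_red, jar_yellow, jar_green, jar_blue's own z axis and vertical above 0.7 rad).
It fails at once if a jar is dropped (falls free by more than about 30 mm) ((contact force between jar_red and anything else below 0.01 N and linear speed of jar_red above 0.75 m/s) or (contact force between jar_yellow and anything else below 0.01 N and linear speed of jar_yellow above 0.75 m/s) or (contact force between jar_green and anything else below 0.01 N and linear speed of jar_green above 0.75 m/s) or (contact force between jar_blue and anything else below 0.01 N and linear speed of jar_blue above 0.75 m/s)).
It fails at once if the label roll, the check weight or the thermometer is moved by more than 25 mm (distance of any of label_roll, check_weight, thermometer from where it was at the start of the episode above 0.025 m).
It also fails if it takes over 112 s, if anything falls off the work surface, if the arm or the gripper's body presses on something with over 40 N, if the wrist force passes 120 N, or if a joint passes its speed limit or range.

## Robot

A 7-joint arm with a two-finger parallel gripper is mounted at the origin on the work surface. World frame = base frame: x ahead of the robot, y to its left, z up, the work surface at z = 0. Lengths are in m, angles in rad, forces in N, time in s.
With the tool pointing down it reaches from about 0.425 to 0.875 m from the base axis. Payload 4.7 kg.
Tool frame: the origin (TCP) lies midway between the tips of the shut fingers; the grasp point (between the pads) lies 19 mm behind it; z points along the fingers, y is the line along which they close (so a half turn about z gives the same grasp; the last joint's range is limited). The gripper opens to 87 mm and grips with 3 to 60 N. Pads are 19 mm wide; open, the fingers measure 117 mm over their backs; the gripper's body (75 mm by 190 mm) begins 51 mm behind the grasp point.
Start: joints at [1.342, 0.321, -0.07, 1.45, 0.023, 1.371, -0.057], TCP at [0.156, -0.631, 0.223] pointing down, gripper open.
Joint ranges: [-2.86, 2.86], [-0.3, 2.09], [-1.38, 1.24], [0.06, 2.45], [-1.56, 4.7], [0.09, 2.05], [-2.69, 2.69]. Speed limits (rad/s): [2.57, 2.57, 3.14, 3.14, 3.14, 3.14, 3.14].

## Interface

Orientations are given as a rotation vector (axis times angle).
In Python, from bench import monitor, cams, workorder gives the robot as it stands.
- The arm moves only by the tool move_arm, never from a script. Its arguments are lists of equal length, an entry for each row: "slide": the shift along the tool's x, y, z in cm, a list of three; "roll": the turn about the tool's z in rad. In form: {"slide": [[dx, dy, dz], ...], "roll": [roll, ...]}. A call has 1 to 20 rows; each row is the pose to reach, as a shift and turn from the pose commanded when the call began, along the tool's axes at that moment; what a row does not reach only later rows make up. A row lasts 1/10 s, in which the tool goes at most 50 mm and 8.59 degrees, less where a joint would pass 70% of its speed; a pose out of reach is approached as far as the arm can. A call with a gripper value outside its range is refused whole. "gripper" is the finger opening in cm, from 0 to 8.7, set as the call begins (left out, the last holds). The fingers move at their own pace and stop on an object; "squeeze" is the grip in N (left out, the last holds). Time passes only in rows, so rows that repeat a pose let the fingers close. It gives the time, the measured TCP pose, the force, the opening and the grip force at its end, in the units of the state.
- monitor.get_state(): the state, without advancing time (a new reading comes with each control period).
- cams.get_image(name): name is "scene" or "top" or "wrist"; returns the picture (420x560x3 uint8, red, green, blue); there is no depth.
- cams.get_calibration(name): a dict with "mtx" (3x3 intrinsics, pixels), "R" (3x3) and "t" (3): a world point X has camera coordinates R X + t. Camera axes: x right, y down, z forward; pixel columns grow to the right and rows downward; lengths in m; the calibration is good to about 2 mm. A picture is of the moment at which its call begins: read the wrist's pose just before it. get_calibration takes no time and is no camera call; for the wrist camera it gives the pose at the moment of the call.
- workorder.close_job(): hands the job in; it is judged then, once.
The state is a dict: "time": time; "joint_positions": joint angles; "qd": joint speeds; "joint_torque": joint torques, N m; "position": TCP position; "tool_rot": TCP orientation; "ft_force": force on the tool from outside, world axes, zero at the start; "torque": the same for the moment, N m; "grip_width": opening from 0.0 (shut) to 1.0 (fully open); "grip_force": force on a finger pad.
Only numpy, scipy, OpenCV 4.12 (cv2) and the standard library are available. Lean on these libraries where they do the work, as an engineer would, in place of code of your own. Each camera call takes 0.05 s, during which the arm holds its last target. There are 200 camera calls.

## Working session

There is one attempt and no reset: what is moved stays moved. The work goes in short steps, Python scripts to look and compute and a tool call to move; the robot and the scene stay as the last step left them, time stands still between calls to the robot, and variables do not carry over. Pictures are saved under pics/ and viewed, at most 14 in all, crops included, and the job is handed in when it is done.

Besides the shell and the picture viewer there is one more tool, called after "Call:" by a JSON object that holds its "fn" and its "kwargs". move_arm: Moves the arm, as the interface text tells. Its arguments: {"type":"object","properties":{"slide":{"type":"array","items":{"type":"array","items":{"type":"number"}}},"roll":{"type":"array","items":{"type":"number"}},"gripper":{"type":"number"},"squeeze":{"type":"number"}},"required":["slide","roll"]}

```bash
mkdir -p pics; ls; python3 - <<'E'
from bench import monitor,cams
import cv2,numpy as np
np.set_printoptions(precision=4,suppress=True)
s=monitor.get_state();print(s)
for n in("top","scene"):
    im=cams.get_image(n);cv2.imwrite(f"pics/{n}0.png",im[:,:,::-1]);c=cams.get_calibration(n);print(n,c)
E
```

```text
pics
{'time': 0.0, 'joint_positions': array([ 1.3421,  0.3218, -0.0701,  1.4516,  0.0226,  1.3708, -0.0569]), 'qd': array([ 0.0006, -0.0004, -0.0017,  0.0011, -0.0007,  0.0002, -0.0008]), 'joint_torque': array([ -0.0001, -49.1288,  -0.4035, -31.2538,  -0.0635,   0.0436,
         0.0002]), 'position': array([ 0.1561, -0.6304,  0.2215]), 'tool_rot': array([-3.1166, -0.3803,  0.0005]), 'ft_force': array([-0.5682, -1.2019,  0.412 ]), 'torque': array([ 0.0182, -0.0495, -0.0153]), 'grip_force': 0.0, 'grip_width': 0.9945670705662575}
top {'mtx': array([[389.4335,   0.    , 273.4016],
       [  0.    , 389.4335, 211.4566],
       [  0.    ,   0.    ,   1.    ]]), 'R': array([[ 0.0098, -0.9999,  0.0074],
       [-0.9821, -0.011 , -0.1879],
       [ 0.188 , -0.0054, -0.9822]]), 't': array([0.0633, 0.6364, 1.0645])}
scene {'mtx': array([[402.3181,   0.    , 281.3804],
       [  0.    , 402.3181, 210.9629],
       [  0.    ,   0.    ,   1.    ]]), 'R': array([[-0.7894,  0.6137,  0.0126],
       [ 0.4285,  0.5656, -0.7046],
       [-0.4396, -0.5508, -0.7095]]), 't': array([ 0.4588, -0.2862,  1.4532])}
```

View pics/top0.png

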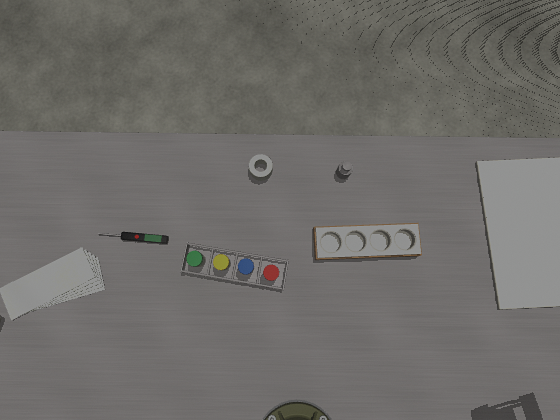

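View pics/scene0.png

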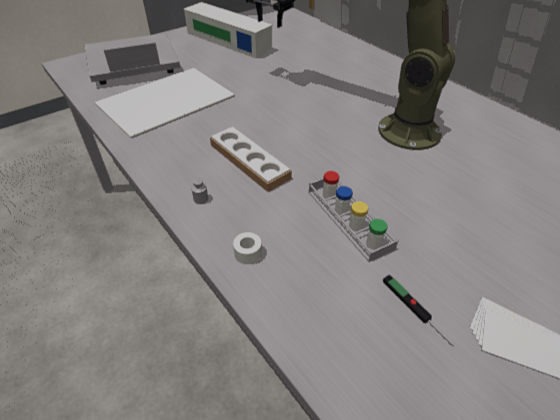

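The steel rack is on the left, with caps in the top view at green (195,258), yellow (221,262), blue (246,267) and red (271,272). The insert is on the right, with wells at (331,242), (356,241), (380,240) and (403,239). The label roll is at (261,166), the weight at (345,169) and the thermometer at (145,238). In the scene view the caps are at red (331,177), blue (344,193), yellow (359,209) and green (378,227), and the insert is near (250,157). All loose items are clear of the path between the two.

```bash
cat > h.py <<'E'
import cv2,numpy as np
from bench import monitor,cams
from scipy.spatial.transform import Rotation as Ro
np.set_printoptions(precision=4,suppress=True)
def ray(c,p):
    d=np.linalg.solve(c["mtx"],[p[0],p[1],1.]);return -c["R"].T@c["t"],c["R"].T@d
def onplane(c,p,z):
    o,d=ray(c,p);return o+d*(z-o[2])/d[2]
def tri(c1,p1,c2,p2):
    P=[c["mtx"]@np.c_[c["R"],c["t"]] for c in(c1,c2)]
    X=cv2.triangulatePoints(*P,np.float64(p1).reshape(2,1),np.float64(p2).reshape(2,1)).ravel();return X[:3]/X[3]
HUE=dict(green=(45,85),yellow=(22,38),blue=(100,130),red=(170,190))
def mask(im,col):
    h=cv2.cvtColor(im,cv2.COLOR_RGB2HSV).astype(int);lo,hi=HUE[col];H=h[...,0]
    if col=="red":H=np.where(H<15,H+180,H)
    return ((H>=lo)&(H<=hi)&(h[...,1]>120)&(h[...,2]>50)).astype(np.uint8)
def caps(im,roi):
    x0,y0,x1,y1=roi;out={}
    for k in HUE:
        m=mask(im,k);z=np.zeros_like(m);z[y0:y1,x0:x1]=m[y0:y1,x0:x1]
        n,l,st,ce=cv2.connectedComponentsWithStats(z)
        if n<2: continue
        i=1+st[1:,4].argmax();out[k]=(ce[i],st[i,4])
    return out
def foam(im,roi,thr):
    x0,y0,x1,y1=roi;h=cv2.cvtColor(im,cv2.COLOR_RGB2HSV)
    m=((h[...,2]>thr)&(h[...,1]<40)).astype(np.uint8);z=np.zeros_like(m);z[y0:y1,x0:x1]=m[y0:y1,x0:x1]
    cs,_=cv2.findContours(z,cv2.RETR_EXTERNAL,cv2.CHAIN_APPROX_NONE);c=cv2.convexHull(max(cs,key=cv2.contourArea))
    for e in np.arange(1,15,.5):
        q=cv2.approxPolyDP(c,e,True)
        if len(q)<=4:break
    return q.reshape(-1,2).astype(float),z
E
python3 - <<'E'
from h import *
T,S=cams.get_calibration("top"),cams.get_calibration("scene")
t=cv2.imread("pics/top0.png")[:,:,::-1].copy();s=cv2.imread("pics/scene0.png")[:,:,::-1].copy()
a,b=caps(t,(175,240,295,300)),caps(s,(305,160,400,250))
for k in HUE: print(k,a[k],b[k],tri(T,a[k][0],S,b[k][0]))
for n,im in(("t",t),("s",s)):
    h=cv2.cvtColor(im,cv2.COLOR_RGB2HSV);p=(319,230) if n=="t" else (218,137)
    print(n,"V foam/table",h[p[1],p[0]],h[220,300])
qt,zt=foam(t,(300,210,435,270),150);qs,zs=foam(s,(200,115,300,195),150)
print(qt,qs)
vis=np.vstack([cv2.resize(t[210:270,300:435],None,fx=5,fy=5),cv2.resize(s[115:185,195:330],None,fx=4.2,fy=4.2)[:290,:567].copy() if 0 else cv2.resize(s[115:175,195:330],None,fx=5,fy=5)])
cv2.imwrite("pics/f.png",vis[:,:,::-1])
E
```

```text
green (array([193.7861, 257.8324]), np.int32(173)) (array([377.695, 226.485]), np.int32(200)) [0.4989 0.2905 0.0746]
yellow (array([220.635, 261.62 ]), np.int32(200)) (array([358.8351, 208.433 ]), np.int32(194)) [0.4895 0.2153 0.0739]
blue (array([245.381 , 265.9048]), np.int32(189)) (array([343.6882, 192.8588]), np.int32(170)) [0.4783 0.1464 0.0732]
red (array([270.6513, 272.2462]), np.int32(195)) (array([330.795 , 177.1553]), np.int32(161)) [0.4616 0.076  0.0735]
t V foam/table [ 60   2 144] [  8   9 113]
s V foam/table [  0   1 190] [173   7 150]
[[395. 254.]] [[223. 119.]
 [298. 159.]
 [298. 194.]
 [262. 191.]
 [211. 136.]]
```

View pics/f.png

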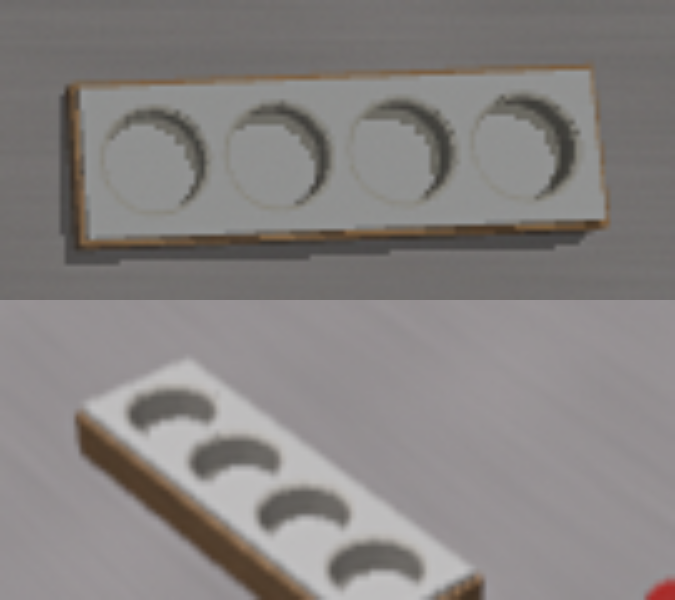

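The upper crop (top view) shows the foam face with its four wells, corners near (316,228), (418,224), (421,254) and (317,258). The lower crop (scene view) shows the same face at a higher contrast. The cap spacings of 76, 70 and 72 mm and the cap heights of about 74 mm fit the given sizes. The foam threshold was wrong, so I'll fix it.

```bash
python3 - <<'E'
from h import *
T,S=cams.get_calibration("top"),cams.get_calibration("scene")
t=cv2.imread("pics/top0.png")[:,:,::-1].copy();s=cv2.imread("pics/scene0.png")[:,:,::-1].copy()
qt,_=foam(t,(305,215,430,265),130);qs,_=foam(s,(205,120,300,190),173)
order=lambda q,ax:q[np.argsort(q[:,ax])]
print(qt,qs)
if len(qt)==4==len(qs):
    # world x,y of each corner at z=.04, then match & triangulate
    for p in qt:
        w=onplane(T,p,.04);r=min(qs,key=lambda r:np.linalg.norm(onplane(S,r,.04)-w))
        print(w,onplane(S,r,.04),tri(T,p,S,r))
    A=np.mean([onplane(T,p,.04) for p in qt],0);B=np.mean([onplane(S,p,.04) for p in qs],0);print("centre",A,B,np.linalg.norm(A-B))
E
```

```text
[[417. 224.]
 [420. 253.]
 [318. 257.]
 [316. 228.]] [[213. 135.]
 [233. 127.]
 [288. 168.]
 [267. 180.]]
[ 0.6068 -0.3513  0.04  ] [ 0.6004 -0.3512  0.04  ] [ 0.6043 -0.348   0.0442]
[ 0.5221 -0.3549  0.04  ] [ 0.5205 -0.3512  0.04  ] [ 0.5207 -0.3539  0.0393]
[ 0.5075 -0.0598  0.04  ] [ 0.5077 -0.0622  0.04  ] [ 0.5081 -0.0604  0.0412]
[ 0.5918 -0.0549  0.04  ] [ 0.5926 -0.0558  0.04  ] [ 0.5922 -0.0554  0.0399]
centre [ 0.557  -0.2052  0.04  ] [ 0.5553 -0.2051  0.04  ] 0.0017580032243967453
```

The two views put the foam's top at z≈41 mm and agree on its centre, (0.556,-0.205), to 2 mm. Its yaw is about 0.045. I'll move over the insert and turn the tool so that tool x is world y and tool y is world x.

Call:
{"fn": "move_arm", "kwargs": {"slide": [[3, -2.2, -0.4], [6, -4.3, -0.8], [9.1, -6.5, -1.2], [12.2, -8.7, -1.5], [15.2, -10.9, -1.9], [18.2, -13, -2.3], [21.3, -15.2, -2.7], [24.3, -17.4, -3.1], [27.4, -19.6, -3.5], [30.4, -21.7, -3.9], [33.4, -23.9, -4.3], [36.5, -26.1, -4.6], [39.5, -28.3, -5], [42.6, -30.4, -5.4], [45.6, -32.6, -5.8], [45.6, -32.6, -5.8], [45.6, -32.6, -5.8]], "roll": [-0.089, -0.177, -0.266, -0.354, -0.443, -0.531, -0.62, -0.708, -0.797, -0.885, -0.974, -1.062, -1.151, -1.239, -1.328, -1.328, -1.328], "gripper": 6.5}}

```text
time: 1.8
position: [0.5207, -0.204, 0.2801]
tool_rot: [-2.219, -2.223, 0.001]
ft_force: [-0.0, -0.5, -0.3]
grip_width: 0.748
grip_force: 0.0
```

```bash
python3 - <<'E'
from h import *
s=monitor.get_state();print(s["time"],s["position"],Ro.from_rotvec(s["tool_rot"]).as_matrix(),s["ft_force"])
c=cams.get_calibration("wrist");print(c, -c["R"].T@c["t"]);im=cams.get_image("wrist");cv2.imwrite("pics/w1.png",im[:,:,::-1])
E
```

```text
1.8 [ 0.5207 -0.204   0.2801] [[-0.0019  1.     -0.0009]
 [ 1.      0.0019  0.0002]
 [ 0.0002 -0.0009 -1.    ]] [-0.0191 -0.4651 -0.2721]
{'mtx': array([[324.5492,   0.    , 279.7625],
       [  0.    , 324.5492, 205.9272],
       [  0.    ,   0.    ,   1.    ]]), 'R': array([[ 1.    ,  0.0017, -0.0013],
       [ 0.002 , -0.965 ,  0.2621],
       [-0.0008, -0.2621, -0.965 ]]), 't': array([-0.5191, -0.2439,  0.3924])} [ 0.5199 -0.1316  0.442 ]
```

View pics/w1.png

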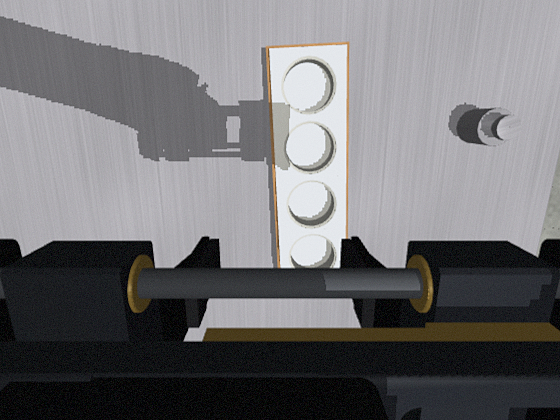

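The wrist view shows the insert at x 265–350 in the image, with rims centred near (309,86), (311,146), (313,203) and (313,251). The check weight is at (490,125), well off to the right. I'll refine the wells from this view as a second measurement.

```bash
python3 - <<'E'
from h import *
c=cams.get_calibration("wrist")
g=cv2.cvtColor(cv2.imread("pics/w1.png"),cv2.COLOR_BGR2GRAY)[:235,:]
r=cv2.HoughCircles(g,cv2.HOUGH_GRADIENT_ALT,1,30,param1=80,param2=0.6,minRadius=18,maxRadius=32)
for u,v,q in (r[0] if r is not None else []): print(u,v,q,onplane(c,(u,v),.04), "diam",2*q/324.5*((c["R"]@onplane(c,(u,v),.04)+c["t"])[2]))
y=np.array([-np.sin(.045),np.cos(.045)])
for d in(108,36,-36,-108):
    w=np.r_[np.array([.556,-.205])+d*1e-3*y,.04]; p=c["mtx"]@(c["R"]@w+c["t"]);print(d,w,"pix",p[:2]/p[2])
E
```

```text
308.0 86.0 25.921852 [ 0.5517 -0.0974  0.04  ] diam 0.06044022769665865
311.0 201.0 22.807655 [ 0.5585 -0.2358  0.04  ] diam 0.05828362354293476
307.0 147.0 23.445019 [ 0.552  -0.1676  0.04  ] diam 0.05732919752264483
108 [ 0.5511 -0.0971  0.04  ] pix [307.5465  85.7326]
36 [ 0.5544 -0.169   0.04  ] pix [308.9262 148.1676]
-36 [ 0.5576 -0.241   0.04  ] pix [310.1807 204.9356]
-108 [ 0.5609 -0.3129  0.04  ] pix [311.3262 256.7747]
```

The wells agree in all three views to about 5 mm or better. Next I'll check the jars with the wrist camera.

Call:
{"fn": "move_arm", "kwargs": {"slide": [[2.5, -0.6, 0], [5, -1.2, 0], [8, -2, 0], [11, -2.7, 0], [14, -3.5, 0], [17, -4.2, 0], [19, -4.7, 0], [20.4, -5, 0], [20.4, -5, 0], [20.4, -5, 0]], "roll": [0, 0, 0, 0, 0, 0, 0, 0, 0, 0]}}

```text
time: 2.85
position: [0.4707, -0.0024, 0.2805]
tool_rot: [2.223, 2.219, -0.001]
ft_force: [0.1, -0.4, 0.2]
grip_width: 0.752
grip_force: 0.0
```

```bash
python3 - <<'E'
from h import *
s=monitor.get_state();print(s["time"],s["position"])
c=cams.get_calibration("wrist");im=cams.get_image("wrist");cv2.imwrite("pics/w2.png",im[:,:,::-1])
T=cams.get_calibration("top");t=cv2.imread("pics/top0.png")[:,:,::-1].copy()
a,b=caps(t,(175,240,295,300)),caps(im,(100,0,480,240))
for k in b: print(k,b[k],tri(T,a[k][0],c,b[k][0]),onplane(c,b[k][0],.079),onplane(T,a[k][0],.075))
E
```

```text
2.85 [ 0.4707 -0.0024  0.2805]
yellow (array([312., 212.]), np.int32(1)) [0.4506 0.1384 0.674 ] [ 0.5073 -0.0362  0.079 ] [0.4893 0.2152 0.075 ]
blue (array([287.904 ,  38.8092]), np.int32(1646)) [0.4778 0.1455 0.0875] [0.4783 0.1474 0.079 ] [0.4782 0.1463 0.075 ]
red (array([272.2625, 109.8676]), np.int32(1337)) [0.4615 0.0768 0.085 ] [0.4619 0.0781 0.079 ] [0.4616 0.076  0.075 ]
```

View pics/w2.png

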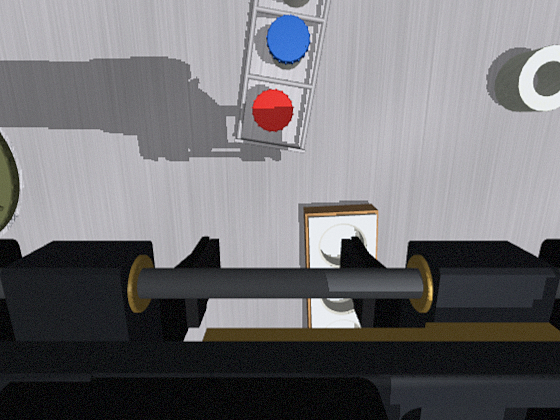

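The red cap is at (272,110) and blue at (288,39). The wrist and top views agree to 2 mm, with heights consistent with cap tops at 81 mm. The label roll is far to the right. Now I'll go to red.

Call:
{"fn": "move_arm", "kwargs": {"slide": [[2, -0.2, 0], [4, -0.5, 0], [6, -0.7, 0], [7.9, -0.9, 0], [7.9, -0.9, 2], [7.9, -0.9, 5], [7.9, -0.9, 8], [7.9, -0.9, 11], [7.9, -0.9, 14], [7.9, -0.9, 17], [7.9, -0.9, 19.5], [7.9, -0.9, 21], [7.9, -0.9, 22], [7.9, -0.9, 22.6], [7.9, -0.9, 22.6], [7.9, -0.9, 22.6]], "roll": [0, 0, 0, 0, 0, 0, 0, 0, 0, 0, 0, 0, 0, 0, 0, 0]}}

```text
time: 4.5
position: [0.4621, 0.078, 0.0551]
tool_rot: [2.221, 2.221, 0.001]
ft_force: [0.6, 0.2, -0.9]
grip_width: 0.748
grip_force: 0.0
```

Call:
{"fn": "move_arm", "kwargs": {"slide": [[0, 0, 0], [0, 0, 0], [0, 0, 0], [0, 0, 0], [0, 0, 0], [0, 0, 0], [0, 0, 0], [0, 0, 0], [0, 0, -0.5], [0, 0, -1], [0, 0, -2], [0, 0, -3.5], [0, 0, -5], [0, 0, -6], [0, 0, -7], [0, 0, -7], [0, 0, -7]], "roll": [0, 0, 0, 0, 0, 0, 0, 0, 0, 0, 0, 0, 0, 0, 0, 0, 0], "gripper": 3, "squeeze": 20}}

```text
time: 6.2
position: [0.4614, 0.078, 0.1244]
tool_rot: [2.222, 2.221, -0.0]
ft_force: [0.6, 0.1, -2.5]
grip_width: 0.503
grip_force: 20.0
```

```bash
python3 - <<'E'
from h import *
s=monitor.get_state();print(s["time"],s["position"],s["grip_width"]*8.7,s["grip_force"])
im=cams.get_image("top");im2=cams.get_image("scene")
cv2.imwrite("pics/t3.png",np.vstack([cv2.resize(im[215:295,170:430],None,fx=2.5,fy=2.5),cv2.resize(im2[100:260,180:440],None,fx=2.5,fy=2.5)[:,:650]])[:,:,::-1])
E
```

```text
6.2 [0.4614 0.078  0.1244] 4.372317083563227 19.996968749910593
```

View pics/t3.png

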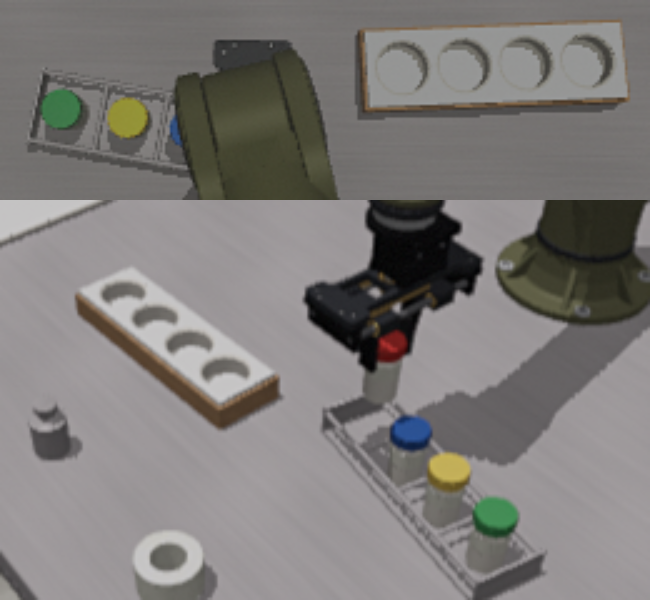

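Red is lifted, upright, with an opening of 4.37 cm, which matches the cap's 44 mm. Now I'll carry it to the rightmost well and stop just above the floor.

Call:
{"fn": "move_arm", "kwargs": {"slide": [[-1, 0.3, 0], [-3, 0.8, 0], [-6, 1.5, 0], [-10, 2.6, 0], [-14, 3.6, 0], [-18, 4.6, 0], [-22, 5.6, 0], [-26, 6.6, 0], [-30, 7.7, 0], [-34, 8.7, 0], [-37, 9.4, 0], [-38.5, 9.8, 0], [-39, 9.9, 0], [-39, 9.9, 0], [-39, 9.9, 1.5], [-39, 9.9, 3], [-39, 9.9, 4.5], [-39, 9.9, 5.4], [-39, 9.9, 5.8], [-39, 9.9, 5.8]], "roll": [0, 0, 0, 0, 0, 0, 0, 0, 0, 0, 0, 0, 0, 0, 0, 0, 0, 0, 0, 0]}}

```text
time: 8.3
position: [0.5601, -0.3115, 0.0656]
tool_rot: [-2.22, -2.221, 0.0]
ft_force: [0.3, 0.6, -1.1]
grip_width: 0.502
grip_force: 20.0
```

Call:
{"fn": "move_arm", "kwargs": {"slide": [[0, 0, 0.1], [0, 0, 0.2], [0, 0, 0.3], [0, 0, 0.3]], "roll": [0, 0, 0, 0]}}

```text
time: 8.7
position: [0.5606, -0.312, 0.0638]
tool_rot: [2.221, 2.221, -0.0]
ft_force: [0.6, -0.2, -1.0]
grip_width: 0.497
grip_force: 20.0
```

Call:
{"fn": "move_arm", "kwargs": {"slide": [[0, 0, 0.1], [0, 0, 0.2], [0, 0, 0.2]], "roll": [0, 0, 0]}}

```text
time: 9.0
position: [0.5608, -0.3122, 0.0628]
tool_rot: [2.221, 2.22, -0.001]
ft_force: [-1.2, 0.8, 4.9]
grip_width: 0.501
grip_force: 19.9
```

Contact with the floor shows at z=0.0628, as expected. I'll release and rise.

Call:
{"fn": "move_arm", "kwargs": {"slide": [[0, 0, 0], [0, 0, 0], [0, 0, 0], [0, 0, 0], [0, 0, 0], [0, 0, -0.5], [0, 0, -1.5], [0, 0, -3], [0, 0, -5], [0, 0, -7], [1, -0.2, -7], [3, -0.5, -7], [6, -1.1, -7], [10, -1.8, -7], [14, -2.5, -7], [18, -3.3, -7], [22, -4, -7], [26, -4.7, -7], [28, -5, -7], [28, -5, -7]], "roll": [0, 0, 0, 0, 0, 0, 0, 0, 0, 0, 0, 0, 0, 0, 0, 0, 0, 0, 0, 0], "gripper": 6.5}}

```text
time: 11.0
position: [0.5097, -0.0273, 0.1319]
tool_rot: [2.214, 2.229, 0.0]
ft_force: [-0.6, -0.3, 0.1]
grip_width: 0.751
grip_force: 0.0
```

```bash
python3 - <<'E'
from h import *
s=monitor.get_state();print(s["time"],s["position"])
im=cams.get_image("top");im2=cams.get_image("scene");T,S=cams.get_calibration("top"),cams.get_calibration("scene")
a,b=caps(im,(175,210,430,300)),caps(im2,(200,100,420,260))
for k in HUE:
  if k in a and k in b: print(k,a[k],b[k],tri(T,a[k][0],S,b[k][0]))
cv2.imwrite("pics/t4.png",np.vstack([cv2.resize(im[215:295,170:430],None,fx=2.5,fy=2.5),cv2.resize(im2[100:260,180:440],None,fx=2.5,fy=2.5)])[:,:,::-1])
E
```

```text
11.0 [ 0.5097 -0.0273  0.1319]
green (array([193.7969, 256.3125]), np.int32(128)) (array([377.695, 226.485]), np.int32(200)) [0.5021 0.2911 0.0774]
yellow (array([220.6633, 261.6482]), np.int32(199)) (array([358.9742, 208.4897]), np.int32(194)) [0.4893 0.2154 0.0737]
blue (array([245.3228, 265.8783]), np.int32(189)) (array([343.8314, 192.657 ]), np.int32(172)) [0.4783 0.1466 0.0741]
red (array([410.3762, 238.0238]), np.int32(210)) (array([228.0893, 125.4018]), np.int32(112)) [ 0.56   -0.3145  0.0812]
```

View pics/t4.png

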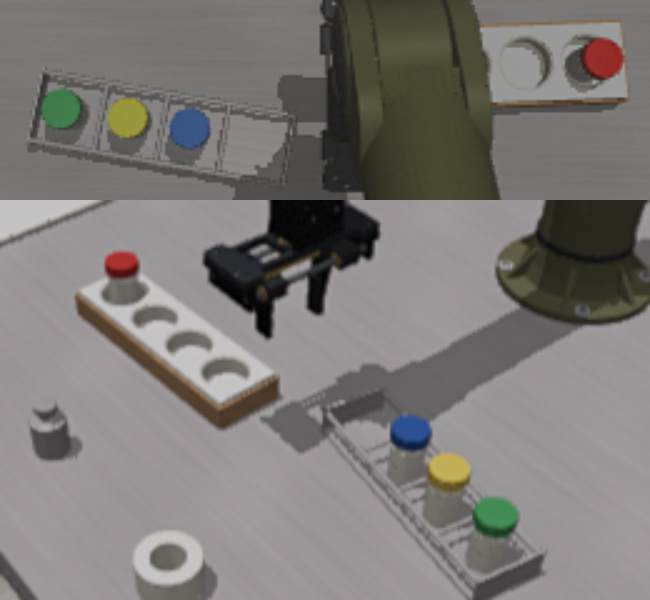

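Red stands upright in the rightmost well, with its cap at crop pixel (602,58), measured at (0.560,-0.314). The other three jars are undisturbed in the rack. Next is blue.

Call:
{"fn": "move_arm", "kwargs": {"slide": [[1.5, -0.3, 0], [4, -0.7, 0], [7.5, -1.4, 0], [11, -2, 0], [14.5, -2.7, 0], [17, -3.1, 0], [17.9, -3.3, 0], [17.9, -3.3, 0], [17.9, -3.3, 1.5], [17.9, -3.3, 3.5], [17.9, -3.3, 5.5], [17.9, -3.3, 7], [17.9, -3.3, 7.7], [17.9, -3.3, 7.7], [17.9, -3.3, 7.7]], "roll": [0, 0, 0, 0, 0, 0, 0, 0, 0, 0, 0, 0, 0, 0, 0]}}

```text
time: 12.6
position: [0.478, 0.147, 0.0548]
tool_rot: [2.222, 2.221, 0.001]
ft_force: [-0.9, -0.7, -0.4]
grip_width: 0.749
grip_force: 0.0
```

Call:
{"fn": "move_arm", "kwargs": {"slide": [[0, 0, 0], [0, 0, 0], [0, 0, 0], [0, 0, 0], [0, 0, 0], [0, 0, 0], [0, 0, 0], [0, 0, 0], [0, 0, -0.5], [0, 0, -1], [0, 0, -2], [0, 0, -3.5], [0, 0, -5], [0, 0, -6], [0, 0, -7], [0, 0, -7], [0, 0, -7]], "roll": [0, 0, 0, 0, 0, 0, 0, 0, 0, 0, 0, 0, 0, 0, 0, 0, 0], "gripper": 3}}

```text
time: 14.3
position: [0.4775, 0.1469, 0.1246]
tool_rot: [2.221, 2.221, -0.0]
ft_force: [-0.5, -0.3, -0.7]
grip_width: 0.499
grip_force: 20.0
```

Call:
{"fn": "move_arm", "kwargs": {"slide": [[-1, 0.2, 0], [-3, 0.6, 0], [-6, 1.2, 0], [-10, 2, 0], [-14, 2.9, 0], [-18, 3.7, 0], [-22, 4.5, 0], [-26, 5.3, 0], [-30, 6.1, 0], [-34, 7, 0], [-37, 7.6, 0], [-38.4, 7.9, 0], [-38.8, 8, 0], [-38.8, 8, 0], [-38.8, 8, 1.5], [-38.8, 8, 3], [-38.8, 8, 4.5], [-38.8, 8, 5.4], [-38.8, 8, 5.9], [-38.8, 8, 5.9]], "roll": [0, 0, 0, 0, 0, 0, 0, 0, 0, 0, 0, 0, 0, 0, 0, 0, 0, 0, 0, 0]}}

```text
time: 16.3
position: [0.5569, -0.2405, 0.0645]
tool_rot: [-2.22, -2.221, 0.001]
ft_force: [-0.1, -0.5, -0.3]
grip_width: 0.495
grip_force: 20.0
```

Call:
{"fn": "move_arm", "kwargs": {"slide": [[0, 0, 0.1], [0, 0, 0.2], [0, 0, 0.2]], "roll": [0, 0, 0]}}

```text
time: 16.6
position: [0.5578, -0.2411, 0.064]
tool_rot: [2.221, 2.221, 0.0]
ft_force: [0.3, -0.1, -1.2]
grip_width: 0.497
grip_force: 20.0
```

Call:
{"fn": "move_arm", "kwargs": {"slide": [[0, 0, 0.1], [0, 0, 0.2], [0, 0, 0.2]], "roll": [0, 0, 0]}}

```text
time: 16.9
position: [0.558, -0.2413, 0.0629]
tool_rot: [2.221, 2.22, -0.0]
ft_force: [-2.3, 0.6, 5.5]
grip_width: 0.5
grip_force: 19.9
```

Contact. I'll release and go to yellow.

Call:
{"fn": "move_arm", "kwargs": {"slide": [[0, 0, 0], [0, 0, 0], [0, 0, 0], [0, 0, 0], [0, 0, 0], [0, 0, -0.5], [0, 0, -1.5], [0, 0, -3], [0, 0, -5], [0, 0, -7], [1, -0.2, -7], [3, -0.5, -7], [6, -0.9, -7], [10, -1.5, -7], [14, -2.1, -7], [18, -2.7, -7], [22, -3.3, -7], [26, -3.9, -7], [28, -4.2, -7], [28, -4.2, -7]], "roll": [0, 0, 0, 0, 0, 0, 0, 0, 0, 0, 0, 0, 0, 0, 0, 0, 0, 0, 0, 0], "gripper": 6.5}}

```text
time: 18.9
position: [0.5132, 0.0448, 0.1309]
tool_rot: [-2.211, -2.229, 0.001]
ft_force: [1.0, -1.2, -0.2]
grip_width: 0.747
grip_force: 0.0
```

Call:
{"fn": "move_arm", "kwargs": {"slide": [[1.5, -0.2, 0], [4, -0.6, 0], [7.5, -1.1, 0], [11, -1.7, 0], [14.5, -2.2, 0], [16.8, -2.5, 0], [17.7, -2.7, 0], [17.7, -2.7, 0], [17.7, -2.7, 1.5], [17.7, -2.7, 3.5], [17.7, -2.7, 5.5], [17.7, -2.7, 7], [17.7, -2.7, 7.7], [17.7, -2.7, 7.7], [17.7, -2.7, 7.7]], "roll": [0, 0, 0, 0, 0, 0, 0, 0, 0, 0, 0, 0, 0, 0, 0]}}

```text
time: 20.4
position: [0.4889, 0.216, 0.0549]
tool_rot: [2.222, 2.221, 0.001]
ft_force: [-0.8, 0.4, 0.6]
grip_width: 0.75
grip_force: 0.0
```

Call:
{"fn": "move_arm", "kwargs": {"slide": [[0, 0, 0], [0, 0, 0], [0, 0, 0], [0, 0, 0], [0, 0, 0], [0, 0, 0], [0, 0, 0], [0, 0, 0], [0, 0, -0.5], [0, 0, -1], [0, 0, -2], [0, 0, -3.5], [0, 0, -5], [0, 0, -6], [0, 0, -7], [0, 0, -7], [0, 0, -7]], "roll": [0, 0, 0, 0, 0, 0, 0, 0, 0, 0, 0, 0, 0, 0, 0, 0, 0], "gripper": 3}}

```text
time: 22.1
position: [0.4885, 0.2159, 0.1246]
tool_rot: [2.221, 2.221, -0.0]
ft_force: [0.2, -0.6, -1.2]
grip_width: 0.501
grip_force: 20.0
```

Call:
{"fn": "move_arm", "kwargs": {"slide": [[-1, 0.2, 0], [-3, 0.5, 0], [-6, 1, 0], [-10, 1.7, 0], [-14, 2.4, 0], [-18, 3, 0], [-22, 3.7, 0], [-26, 4.4, 0], [-30, 5.1, 0], [-34, 5.7, 0], [-37, 6.2, 0], [-38.2, 6.5, 0], [-38.5, 6.5, 0], [-38.5, 6.5, 0], [-38.5, 6.5, 1.5], [-38.5, 6.5, 3], [-38.5, 6.5, 4.5], [-38.5, 6.5, 5.4], [-38.5, 6.5, 5.9], [-38.5, 6.5, 5.9]], "roll": [0, 0, 0, 0, 0, 0, 0, 0, 0, 0, 0, 0, 0, 0, 0, 0, 0, 0, 0, 0]}}

```text
time: 24.1
position: [0.553, -0.1686, 0.0645]
tool_rot: [-2.22, -2.221, 0.001]
ft_force: [0.8, -1.0, -1.8]
grip_width: 0.496
grip_force: 20.0
```

Call:
{"fn": "move_arm", "kwargs": {"slide": [[0, 0, 0.1], [0, 0, 0.2], [0, 0, 0.3], [0, 0, 0.3]], "roll": [0, 0, 0, 0]}}

```text
time: 24.5
position: [0.5539, -0.169, 0.063]
tool_rot: [2.221, 2.221, 0.0]
ft_force: [-0.8, -0.3, -1.2]
grip_width: 0.498
grip_force: 20.0
```

Call:
{"fn": "move_arm", "kwargs": {"slide": [[0, 0, 0.1], [0, 0, 0.1]], "roll": [0, 0]}}

```text
time: 24.7
position: [0.5541, -0.1692, 0.0628]
tool_rot: [2.221, 2.22, 0.0]
ft_force: [-1.7, -0.5, 5.2]
grip_width: 0.498
grip_force: 19.9
```

Contact. I'll release and go to green.

Call:
{"fn": "move_arm", "kwargs": {"slide": [[0, 0, 0], [0, 0, 0], [0, 0, 0], [0, 0, 0], [0, 0, 0], [0, 0, -0.5], [0, 0, -1.5], [0, 0, -3], [0, 0, -5], [0, 0, -7], [1, -0.1, -7], [3, -0.4, -7], [6, -0.7, -7], [10, -1.2, -7], [14, -1.7, -7], [18, -2.2, -7], [22, -2.6, -7], [26, -3.1, -7], [28, -3.4, -7], [28, -3.4, -7]], "roll": [0, 0, 0, 0, 0, 0, 0, 0, 0, 0, 0, 0, 0, 0, 0, 0, 0, 0, 0, 0], "gripper": 6.5}}

```text
time: 26.7
position: [0.5167, 0.117, 0.131]
tool_rot: [-2.21, -2.229, 0.0]
ft_force: [0.3, -0.3, -0.4]
grip_width: 0.749
grip_force: 0.0
```

Call:
{"fn": "move_arm", "kwargs": {"slide": [[1.5, -0.2, 0], [4, -0.5, 0], [7.5, -0.9, 0], [11, -1.3, 0], [14.5, -1.7, 0], [17, -2, 0], [18, -2.1, 0], [18, -2.1, 0], [18, -2.1, 1.5], [18, -2.1, 3.5], [18, -2.1, 5.5], [18, -2.1, 7], [18, -2.1, 7.7], [18, -2.1, 7.7], [18, -2.1, 7.7]], "roll": [0, 0, 0, 0, 0, 0, 0, 0, 0, 0, 0, 0, 0, 0, 0]}}

```text
time: 28.2
position: [0.4989, 0.2911, 0.0549]
tool_rot: [2.222, 2.221, 0.001]
ft_force: [0.1, -0.0, 1.0]
grip_width: 0.746
grip_force: 0.0
```

Call:
{"fn": "move_arm", "kwargs": {"slide": [[0, 0, 0], [0, 0, 0], [0, 0, 0], [0, 0, 0], [0, 0, 0], [0, 0, 0], [0, 0, 0], [0, 0, 0], [0, 0, -0.5], [0, 0, -1], [0, 0, -2], [0, 0, -3.5], [0, 0, -5], [0, 0, -6], [0, 0, -7], [0, 0, -7], [0, 0, -7]], "roll": [0, 0, 0, 0, 0, 0, 0, 0, 0, 0, 0, 0, 0, 0, 0, 0, 0], "gripper": 3}}

```text
time: 29.9
position: [0.4985, 0.2909, 0.1245]
tool_rot: [2.221, 2.221, -0.0]
ft_force: [-0.0, -0.3, -1.2]
grip_width: 0.498
grip_force: 20.0
```

Call:
{"fn": "move_arm", "kwargs": {"slide": [[-1, 0.1, 0], [-3, 0.4, 0], [-6, 0.8, 0], [-10, 1.3, 0], [-14, 1.9, 0], [-18, 2.4, 0], [-22, 2.9, 0], [-26, 3.5, 0], [-30, 4, 0], [-34, 4.6, 0], [-37, 5, 0], [-38.4, 5.2, 0], [-38.8, 5.2, 0], [-38.8, 5.2, 0], [-38.8, 5.2, 1.5], [-38.8, 5.2, 3], [-38.8, 5.2, 4.5], [-38.8, 5.2, 5.4], [-38.8, 5.2, 5.9], [-38.8, 5.2, 5.9]], "roll": [0, 0, 0, 0, 0, 0, 0, 0, 0, 0, 0, 0, 0, 0, 0, 0, 0, 0, 0, 0]}}

```text
time: 31.9
position: [0.5499, -0.0966, 0.0645]
tool_rot: [-2.22, -2.221, 0.001]
ft_force: [0.5, -0.0, -1.3]
grip_width: 0.5
grip_force: 20.0
```

Call:
{"fn": "move_arm", "kwargs": {"slide": [[0, 0, 0.1], [0, 0, 0.2], [0, 0, 0.3], [0, 0, 0.3]], "roll": [0, 0, 0, 0]}}

```text
time: 32.3
position: [0.5509, -0.097, 0.0629]
tool_rot: [2.221, 2.221, 0.0]
ft_force: [0.3, 0.1, -0.8]
grip_width: 0.501
grip_force: 20.0
```

Call:
{"fn": "move_arm", "kwargs": {"slide": [[0, 0, 0.1], [0, 0, 0.1]], "roll": [0, 0]}}

```text
time: 32.5
position: [0.551, -0.0971, 0.0628]
tool_rot: [2.221, 2.22, -0.0]
ft_force: [-1.6, 0.9, 6.7]
grip_width: 0.496
grip_force: 20.0
```

Contact. I'll release, rise and move clear to the left for the final look.

Call:
{"fn": "move_arm", "kwargs": {"slide": [[0, 0, 0], [0, 0, 0], [0, 0, 0], [0, 0, 0], [0, 0, 0], [0, 0, -0.5], [0, 0, -1.5], [0, 0, -3], [0, 0, -5], [0, 0, -7], [1, 0, -9], [3, 0, -11], [6, 0, -13], [10, 0, -14], [14, 0, -14], [18, 0, -14], [22, 0, -14], [25, 0, -14], [26, 0, -14], [26, 0, -14]], "roll": [0, 0, 0, 0, 0, 0, 0, 0, 0, 0, 0, 0, 0, 0, 0, 0, 0, 0, 0, 0], "gripper": 6.5}}

```text
time: 34.5
position: [0.5503, 0.165, 0.2026]
tool_rot: [2.217, 2.225, 0.002]
ft_force: [0.3, -0.9, -0.5]
grip_width: 0.75
grip_force: 0.0
```

```bash
python3 - <<'E'
from h import *
im=cams.get_image("top");im2=cams.get_image("scene");T,S=cams.get_calibration("top"),cams.get_calibration("scene")
a,b=caps(im,(290,210,430,300)),caps(im2,(200,100,300,190))
for k in HUE:
  if k in a and k in b: print(k,a[k],b[k],tri(T,a[k][0],S,b[k][0]))
print(monitor.get_state()["qd"])
cv2.imwrite("pics/t5.png",np.vstack([cv2.resize(im[150:295,170:430],None,fx=2,fy=2),cv2.resize(im2[100:250,180:440],None,fx=2,fy=2)])[:,:,::-1])
E
```

```text
green (array([333.9191, 240.6821]), np.int32(173)) (array([269.688, 156.472]), np.int32(125)) [ 0.5501 -0.0996  0.0809]
yellow (array([359.303 , 239.7273]), np.int32(198)) (array([254.88 , 145.736]), np.int32(125)) [ 0.5538 -0.1711  0.0803]
blue (array([385.1135, 238.3838]), np.int32(185)) (array([240.9478, 135.4783]), np.int32(115)) [ 0.5579 -0.2433  0.0803]
red (array([410.4831, 237.9758]), np.int32(207)) (array([228.0531, 125.4425]), np.int32(113)) [ 0.5601 -0.3148  0.081 ]
[ 0.019   0.0003  0.0161  0.0052  0.0019 -0.0027 -0.0042]
```

View pics/t5.png

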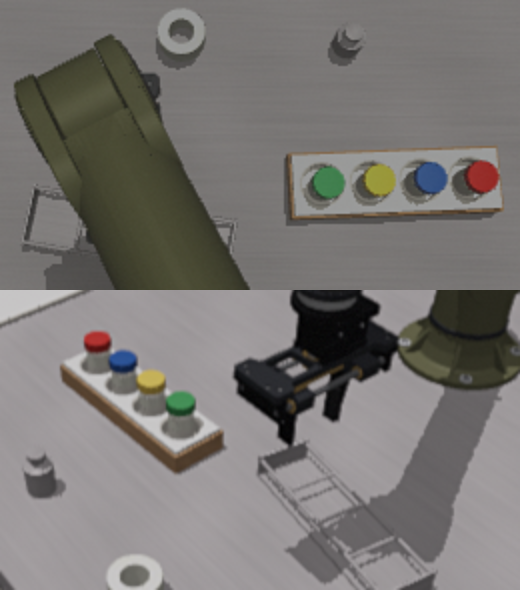

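All four jars stand upright in the wells in the order green, yellow, blue, red, with caps at crop pixels (328,182), (379,180), (430,178) and (482,176). Cap positions are within 3 mm of the well centres at the right height. The rack is empty, the label roll and weight are in place, and the gripper is clear, so I'll hand in.

```bash
python3 -c "
from bench import workorder;print(workorder.close_job())"
```

```text
the job is handed in; nothing more can be done
None
```

All four jars now stand upright in the foam insert's wells in their rack order (green, yellow, blue, red from left to right), and the job was handed in after about 35 s; no verdict came back.

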